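Gauge a bridge blank on the bench micrometer

ROBOT

A 6-joint arm with a two-finger parallel gripper is mounted at the origin on a cart in front of the work surface, level with it; the furniture and walls round the work are solid. World frame = base frame: x ahead of the robot, y to its left, z up, the work surface at z = 0. Lengths are in mm, angles in rad, forces in N, time in s.
With the tool pointing down it reaches from about 275 to 750 mm from the base axis. Payload 10.2 kg.
Tool frame: the origin (TCP) lies between the finger pads; the fingertips stand 17 mm ahead of it and the grasp point (between the pads) lies 2 mm behind it (tips_ahead is the distance from the TCP to the fingertips, in mm); z points along the fingers, y is the line along which they close (so a half turn about z gives the same grasp; the last joint's range is limited). The gripper opens to 85 mm and grips with 20 to 120 N. Pads are 22 mm wide; open, the fingers measure 114 mm over their backs; the gripper's body (76 mm by 85 mm) begins 54 mm behind the grasp point. The pads swing forward as they close: fully open they stand 13 mm farther back than shut.
Start: joints at [-1.417, 0.313, 1.498, -0, 1.331, -0.223], TCP at [193.16, -488.181, 248.294] pointing down, gripper open.
Joint ranges: [-2.94, 2.94], [-0.97, 2.17], [0.19, 2.56], [-1.23, 4.37], [0.02, 3.11], [-2.88, 2.88]. Speed limits (rad/s): [2.39, 2.39, 3.01, 3.14, 3.14, 3.14].

INTERFACE

Orientations are given as a unit quaternion [w, x, y, z].
In Python, from rig import sense, capture, finish_job, boxes_of, tips_ahead gives the robot as it stands.
- The arm moves only by the tool drive_tool, never from a script. Its argument "commands" is text: rows parted by semicolons, each of 7 numbers parted by spaces: the shift along the world's x, y, z in units of 0.1 m (1.0 is 0.1 m), then the turn, a rotation vector about the world's x, y, z in units of pi/4 rad (1.0 is pi/4 rad), then the opening in per cent of the stroke, from 0 (shut) to 100 (fully open). A call has 1 to 20 rows; each row shifts and turns the commanded pose from where the row before left it; what a row does not reach is not made up. A row lasts 1/12 s, in which the tool goes at most 41.7 mm and 7.16 degrees, less where a joint would pass 70% of its speed; a pose out of reach is approached as far as the arm can. A call with a number of a shift or a turn outside -1 to 1 is refused whole. A call with a gripper value outside its range is refused whole. The fingers move at their own pace and stop on an object; "force" is the grip in N (left out, the last holds). Time passes only in rows, so rows that do not move let the fingers close. It gives the time, the measured TCP pose, the force, the opening and the grip force at its end, in the units of the state.
- sense(): the state, without advancing time (a new reading comes with each control period).
- capture(name): name is "scene" or "top" or "wrist"; returns a dict with "pixels" (384x512x3 uint8, blue, green, red), "fov_y" (degrees; the focal length in pixels is half the picture's height over the tangent of half this angle, whatever the lens; pixels are square), "cx", "cy" (the principal point, pixels), "position" and "attitude" of the camera in the world; the wrist camera has in their place "tool_from_camera" (4x4, takes a point from camera to tool coordinates, whose origin is the TCP and whose axes are the flange's). Camera axes: x right, y down, z forward; pixel columns grow to the right and rows downward; lengths in mm; the calibration is good to about 2 mm. A picture is of the moment at which its call begins: read the wrist's pose just before it. There is no depth.
- finish_job(): hands the job in; it is judged then, once.
Trained networks look in a picture, given as the dict that the camera call returned (one of the last four; its "shot" number tells which), for a name from the list of things; names that differ only in an ending like _2 or _b are one class to them, and where a whole thing is asked for, a point or a joint stands for the part that bears it (a point fixed in the world has none). Each returns a list of dicts, best first, with "confidence" (0 to 1); they miss things now and then, are a little off and sometimes report something else, mostly with a low value. They report only what shows in the picture. A call takes as long as a camera call.
- boxes_of(picture, name): "position" ([column, row] in pixels, amid what is visible of it).
The state is a dict: "time_s": time; "joints": joint angles; "dq": joint speeds; "tau": joint torques, N m; "eef_pos": TCP position; "ee_rot": TCP orientation; "force": force on the tool from outside, world axes, zero at the start; "wrist_torque": the same for the moment, N m; "grip_width": opening from 0.0 (shut) to 1.0 (fully open); "grip_force": force on a finger pad.
Only numpy, scipy, OpenCV 4.12 (cv2) and the standard library are available. Lean on these libraries where they do the work, as an engineer would, in place of code of your own. Each camera call takes 0.05 s, during which the arm holds its last target. There are 200 camera calls.

TASK

Set the ebony bridge blank up for a thickness reading on the bench micrometer: lay it flat and square on the micrometer's table, under the spindle, with its end pushed gently home against the back stop. Then turn the ratchet knob on top clockwise until the spindle bears on the blank and the ratchet slips; stop after one or two clicks and leave blank and micrometer like that, without knocking the things round about.

Things in the scene. Friction and masses are not known exactly. Their poses are not given: they have to be found in the camera images.
- bridge_blank: the work: a dark ebony bridge blank, a plain rectangular bar 34 mm wide (x), 180 mm long (y), 11 mm thick (z), 100 g, lying flat on the bench. Origin: centre of its underside. Either end may go to the stop; the face it lies on stays down.
- micrometer: bench micrometer, fixed: a grey C-frame, open towards its own -x (roughly to the robot). Origin: on the bench, under the spindle axis; x points back to the column (from x = 48 mm), z up. Its arm (40 mm wide, from x = -20 mm back; display box to y = -31 mm) carries the steel spindle, 15 mm in diameter, whose lower face starts 13.5 to 17.5 mm above the table: 2.5 to 6.5 mm above a blank lying there.
- table: the micrometer's flat ground steel table, 7 mm thick. Origin: on its top, 32 mm above the bench, right under the spindle; axes as the micrometer's. It reaches from x = -98 to 78 mm, y = -49 to 49 mm. With the blank home, its length lies along x and its middle is at x = -60 mm, y = 0. A hand carrying the blank should hold its outer half (x below about -80 mm), clear of the arm and knob above.
- back_stop: the steel bar screwed across the table, 66 mm wide (y) and 13 mm high, part of the micrometer. Origin: on the table, in the middle of its front face, which is 30 mm behind the spindle axis and looks to the micrometer's -x. The blank's end butts against it.
- knob_grip (a point): on the axis of the ratchet knob, 184.5 mm above the bench, at the height to grip it: the black fluted round knob on top, 32 mm in diameter, z = 162.5 to 198.5 mm, pinched from above by its sides. It turns endlessly at this height. Clockwise (seen from above) it drives the thimble, and so the spindle down, through a ratchet; the drag is 0.1 N m or a little more in free running, less at a pause.
- knob_mark (a point): index mark on top of the knob, 6 mm from the axis; it starts over thimble_mark. Once the spindle bears on the work the torque climbs over some 0.4 rad to 0.2 N m or a little more; then the knob slips and clicks over a tooth every 18 degrees: half a tooth on, the torque has fallen to zero and the knob drops into the next tooth, then it climbs again. Let go before that, it springs back.
- thimble_mark (a point): index point 6 mm from the axis, level with knob_mark, turning with the thimble (steel collar of 37 mm with black graduations just below the knob, z = 148 to 161 mm; one turn feeds the spindle 10 mm). Its distance from knob_mark is 12 mm x sin(slip / 2): 1.9 mm after one click, 3.7 mm after two, 5.4 mm after three.
- offcut: bystander: reddish-brown mahogany offcut, 44 x 100 x 30 mm, loose on the bench. Origin: centre of its underside.
- glue_bottle: bystander: small white glue bottle with a pointed cap, 32 x 40 x 109 mm, standing loose. Origin: centre of its underside.
- dish: bystander: small dark round dish, 71 mm in diameter, 20 mm high, loose. Origin: centre of its underside.

How it is judged (in metres and radians):
On the way, in this order (a step that is already met when the one before it is completed fails the run):
1. the blank lies flat and square on the micrometer's table, its end home against the back stop (x of bridge_blank in the frame of micrometer between -0.0625 and -0.0575 m and y of bridge_blank in the frame of micrometer between -0.008 and 0.008 m and z of bridge_blank in the frame of micrometer between 0.029 and 0.035 m and angle between the y axis of bridge_blank and the x axis of micrometer, either way round below 0.08 rad), for 0.2 s.
2. the spindle bears on the blank and the ratchet has slipped by at least one click (all of step 1 and distance between knob_mark and thimble_mark above 0.00136 m and contact force between table and bridge_blank above 8 N), for 0.2 s.
At the end, for the whole second after the job is handed in: The blank lies flat on the table, its end within 2.5 mm of the back stop, within 8 mm of the middle line and square within 0.08 rad; the spindle presses it onto the table with more than 8 N; the ratchet knob has slipped by one or two clicks against the thimble; the blank is at rest (all of step 2 and distance between knob_mark and thimble_mark below 0.0049 m and linear speed of bridge_blank below 0.01 m/s); the robot touches nothing.
It fails at once if the ratchet is turned on past two clicks (a third) (distance between knob_mark and thimble_mark above 0.0049 m).
It fails at once if the blank is rammed against the back stop (over 35 N) (contact force between bridge_blank and back_stop above 35 N).
It fails at once if the offcut is shifted by more than 30 mm (distance of offcut from where it was at the start of the episode above 0.03 m).
It fails at once if the glue bottle is shifted by more than 30 mm or tipped (distance of glue_bottle from where it was at the start of the episode above 0.03 m or angle between glue_bottle's own z axis and vertical above 0.4 rad).
It fails at once if the dish is shifted by more than 30 mm (distance of dish from where it was at the start of the episode above 0.03 m).
It also fails if it takes over 72 s, if anything falls off the work surface, if the arm or the gripper's body presses on something with over 40 N, if the wrist force passes 120 N, or if a joint passes its speed limit or range.

## Working session

There is one attempt and no reset: what is moved stays moved. The work goes in short steps, Python scripts to look and compute and a tool call to move; the robot and the scene stay as the last step left them, time stands still between calls to the robot, and variables do not carry over. Pictures are saved under pics/ and viewed, at most 10 in all, crops included, and the job is handed in when it is done.

Besides the shell and the picture viewer there is one more tool, called after "Call:" by a JSON object that holds its "name" and its "arguments", one argument or row to a line. drive_tool: Moves the arm, as the interface text tells. Shifts and turns lie within -1 to 1; 1 stands for 0.1 m of shift or pi/4 rad of turn. Its arguments: {"type":"object","properties":{"commands":{"type":"string"},"force":{"type":"number"}},"required":["commands"]}

```bash
mkdir -p pics; ls
cat > h.py <<'E'
import numpy as np, cv2
from scipy.spatial.transform import Rotation as R
from rig import *
def rot(a):
    a=np.array(a,float)
    return a if a.shape==(3,3) else R.from_quat(a[[1,2,3,0]]).as_matrix()
def cam(p,s=None):
    if 'position' in p: return np.array(p['position']),rot(p['attitude'])
    T=np.array(p['tool_from_camera']); W=rot(s['ee_rot'])
    return np.array(s['eef_pos'])+W@T[:3,3], W@T[:3,:3]
def f(p): return 192/np.tan(np.radians(p['fov_y']/2))
def pt(p,uv,z,s=None):
    c,A=cam(p,s); d=A@np.array([(uv[0]-p['cx'])/f(p),(uv[1]-p['cy'])/f(p),1])
    return c+d*(z-c[2])/d[2]
def px(p,X,s=None):
    c,A=cam(p,s); q=A.T@(np.array(X)-c); return np.array([p['cx'],p['cy']])+f(p)*q[:2]/q[2]
E
python3 - <<'E'
from h import *
s=sense(); print(s)
Z=dict(bridge_blank=11,micrometer=100,table=32,back_stop=45,knob_grip=198,offcut=30,glue_bottle=60,dish=10)
for n in ['scene','top']:
    p=capture(n); cv2.imwrite(f'pics/{n}0.png',p['pixels']); print(n,p['position'],p['attitude'],p['fov_y'],p['cx'],p['cy'])
    for k,z in Z.items():
        for b in boxes_of(p,k)[:2]: print(k,np.round(b['position']),round(b['confidence'],2),pt(p,b['position'],z).round())
E
```

```text
pics
{'time_s': 0.0, 'joints': array([-1.41739546e+00,  3.13466656e-01,  1.49842559e+00,  7.84960589e-06,
        1.33097295e+00, -2.23423683e-01]), 'dq': array([ 0.00129222, -0.00045743,  0.00012025, -0.00067207,  0.00014625,
       -0.00094877]), 'tau': array([ 2.61893001e-04, -4.12275553e+01, -2.59733301e+01, -1.75543041e-04,
        4.24821832e-03,  5.07263735e-05]), 'eef_pos': array([ 193.12785534, -487.94628212,  247.73085766]), 'ee_rot': array([-6.35745077e-04,  9.82302829e-01,  1.87298551e-01,  2.60816466e-05]), 'force': array([-0.04726272,  0.48469171, -0.63211159]), 'wrist_torque': array([-0.04681107,  0.01463367,  0.01516325]), 'grip_force': 0.0, 'grip_width': 0.9977009704878376}
scene [-118.53162232  665.13304858  903.02735059] [ 0.18100557 -0.35182059  0.82592316 -0.4016344 ] 43.90024893193475 254.0833091562658 186.12064450037315
bridge_blank [326. 191.] 0.84 [ 559. -253.   11.]
bridge_blank [242. 222.] 0.7 [633.  20.  11.]
micrometer [242. 223.] 0.76 [556.  87. 100.]
micrometer [157. 244.] 0.33 [643. 283. 100.]
table [247. 233.] 0.8 [576.  54.  32.]
back_stop [229. 219.] 0.6 [639.  63.  45.]
knob_grip [239. 223.] 0.93 [478. 162. 198.]
offcut [220. 289.] 0.82 [480. 228.  30.]
offcut [161. 243.] 0.35 [707. 239.  30.]
glue_bottle [158. 244.] 0.78 [681. 262.  60.]
glue_bottle [238. 180.] 0.22 [739. -59.  60.]
dish [291. 166.] 0.64 [ 723. -273.   10.]
top [ 503.52619342  -26.41473177 1106.35141374] [-0.04323914  0.70883819 -0.70320048  0.03446566] 57.63887254170834 255.01492202466363 191.95898031865673
bridge_blank [338. 218.] 0.7 [ 544. -271.   11.]
micrometer [233. 196.] 0.84 [601.  49. 100.]
table [235. 206.] 0.81 [578.  49.  32.]
back_stop [236. 189.] 0.69 [628.  45.  45.]
offcut [178. 229.] 0.85 [507. 222.  30.]
glue_bottle [173. 166.] 0.64 [696. 238.  60.]
glue_bottle [237. 206.] 0.59 [575.  40.  60.]
dish [335. 161.] 0.96 [ 726. -266.   10.]
```

Run:
```python
import cv2
a=cv2.imread('pics/top0.png')[110:290,130:400]
cv2.imwrite('pics/top0c.png',cv2.resize(a,None,fx=2.9,fy=2.9,interpolation=2))
a=cv2.imread('pics/scene0.png')[130:330,120:386]
cv2.imwrite('pics/scene0c.png',cv2.resize(a,None,fx=3,fy=3,interpolation=2))
```

```text
(no output)
```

View pics/top0c.png

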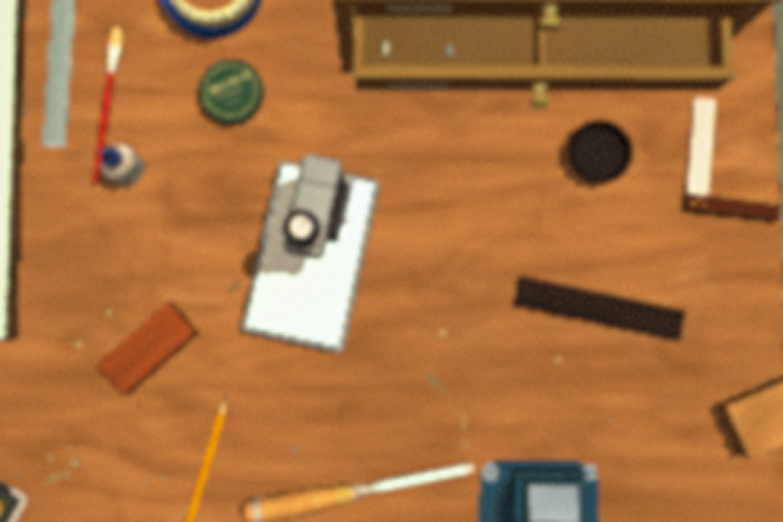

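View pics/scene0c.png

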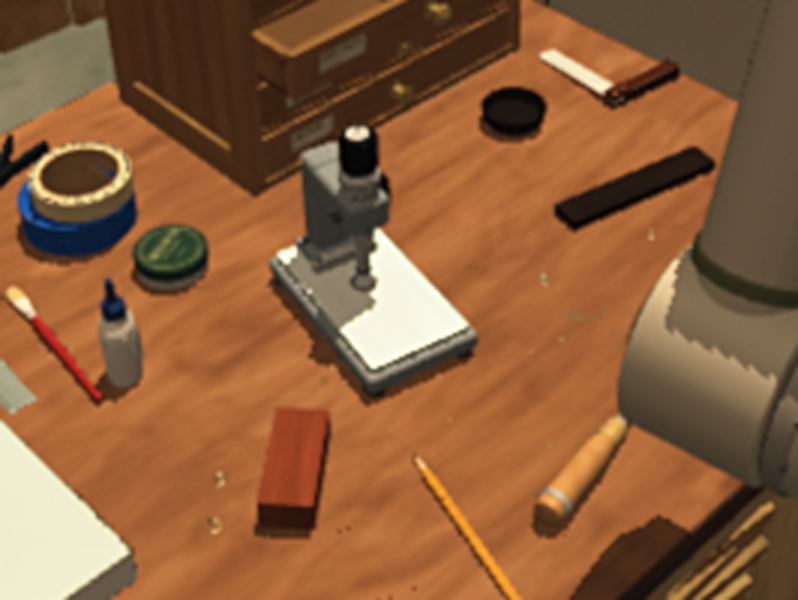

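The top view shows the table's corners at about crop (243,331), (342,350), (378,182), the knob at (300,228), and the blank spanning (522,278) to (679,339). The scene view confirms this, and the path from the blank to the table front is clear.

Run:
```python
from h import *
p=capture('top'); im=p['pixels'].astype(int)
print(tips_ahead() if callable(tips_ahead) else tips_ahead)
# blank
mask=(im.max(2)<75).astype(np.uint8); n,l,st,ce=cv2.connectedComponentsWithStats(mask)
i=l[218,338] if l[218,338] else None
print(i,st[i] if i else '')
ys,xs=np.where(l==i); pts=np.array([pt(p,(x,y),9)[:2] for x,y in zip(xs,ys)],np.float32)
r=cv2.minAreaRect(pts); print('blank rect',r); m=pts.mean(0); 
w,v=np.linalg.eigh(np.cov((pts-m).T)); print(m,np.degrees(np.arctan2(*v[::-1,1])))
# table
mask=(im.min(2)>185).astype(np.uint8); mask[:,:200]=0;mask[:150]=0;mask[:,275:]=0
c=max(cv2.findContours(mask,0,2)[0],key=cv2.contourArea)
P=np.array([pt(p,q[0],32)[:2] for q in c],np.float32); r=cv2.minAreaRect(P); print(r,cv2.boxPoints(r))
for u in [(243,331),(342,350),(378,182)]: print(pt(p,(130+u[0]/2.9,110+u[1]/2.9),32).round(1))
print('knob',pt(p,(130+300/2.9,110+228/2.9),198).round(1))
```

```text
17.0
111 [308 206  57  20 500]
blank rect ((550.693115234375, -266.30560302734375), (175.65692138671875, 28.04226303100586), 78.47857666015625)
[ 550.847  -266.4042] 78.47749824676276
((605.1104125976562, 44.061378479003906), (100.27252960205078, 178.52761840820312), 78.30846405029297) [[507.53885   13.053955]
 [682.3625   -23.123352]
 [702.682     75.0688  ]
 [527.85834  111.24611 ]]
[521.7 113.2  32. ]
[502.7   8.1  32. ]
[682.4 -28.6  32. ]
knob [612.2  42.  198. ]
```

Call:
{"name": "drive_tool", "arguments": {
  "commands": "0.307 0.23 -0.08 0 0 0.1056 100;0.307 0.23 -0.08 0 0 0.1056 100;0.307 0.23 -0.08 0 0 0.1056 100;0.307 0.23 -0.08 0 0 0.1056 100;0.307 0.23 -0.08 0 0 0.1056 100;0.307 0.23 -0.08 0 0 0.1056 100;0.307 0.23 -0.08 0 0 0.1056 100;0.307 0.23 -0.08 0 0 0.1056 100;0.307 0.23 -0.08 0 0 0.1056 100;0.307 0.23 -0.08 0 0 0.1056 100;0.307 0.23 -0.08 0 0 0.1056 100;0.307 0.23 -0.08 0 0 0.1056 100;0 0 0 0 0 0 100;0 0 0 0 0 0 100;0 0 0 0 0 0 100"
}}

```text
time_s: 2.2
eef_pos: [561.3, -212.5, 152.3]
ee_rot: [-0.0, 0.774, 0.633, -0.0]
force: [-1.0, -0.7, -0.5]
grip_width: 1.002
grip_force: 0.0
```

Run:
```python
from h import *
s=sense(); p=capture('wrist'); print(s['time_s'],s['eef_pos'],s['joints'].round(2))
W=rot(s['ee_rot']); print(np.degrees(np.arctan2(W[1,1],W[0,1])), cam(p,s)[0], W[:,2])
cv2.imwrite('pics/w1.png',p['pixels'])
for q in [(550.8,-266.4,11),(561.8,-212.5,11)]: print(px(p,q,s))
im=p['pixels'].astype(int); u=px(p,(550.8,-266.4,11),s).astype(int); print(im[u[1],u[0]])
mask=(im.max(2)<70).astype(np.uint8); n,l,st,ce=cv2.connectedComponentsWithStats(mask)
i=l[u[1],u[0]]; print(i,st[i])
if i:
    ys,xs=np.where(l==i); P=np.array([pt(p,q,11,s)[:2] for q in zip(xs,ys)],np.float32); print(cv2.minAreaRect(P),P.mean(0))
```

```text
2.2 [ 561.31314139 -212.4505937   152.29355874] [-0.56  0.56  1.39 -0.    1.19 -0.36]
-11.418723364070763 [ 575.97073227 -141.62290096  277.81934538] [-2.30560079e-04 -1.85562651e-04 -9.99999956e-01]
[251.63942422 246.15893046]
[251.7372047  190.06598452]
[37 47 63]
2 [ 233  151   38  176 5587]
((550.4281616210938, -266.2581787109375), (179.97164916992188, 32.5286979675293), 78.35051727294922) [ 550.4226 -261.2066]
```

View pics/w1.png

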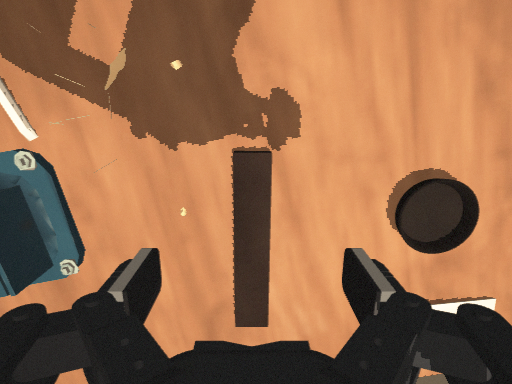

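The wrist picture shows the blank between columns 233–271 and rows 151–327, centred between the open fingers. I'm going straight down and closing.

Call:
{"name": "drive_tool", "arguments": {
  "commands": "0 0 -0.3 0 0 0 100;0 0 -0.3 0 0 0 100;0 0 -0.3 0 0 0 100;0 0 -0.25 0 0 0 90;0 0 -0.12 0 0 0 80;0 0 -0.05 0 0 0 70;0 0 0 0 0 0 60;0 0 0 0 0 0 30;0 0 0 0 0 0 25;0 0 0 0 0 0 20;0 0 0 0 0 0 20;0 0 0 0 0 0 20",
  "force": 50
}}

```text
time_s: 3.25
eef_pos: [562.5, -212.9, 22.4]
ee_rot: [0.002, 0.774, 0.633, 0.0]
force: [-1.5, -0.6, 7.5]
grip_width: 0.379
grip_force: 50.3
```

Call:
{"name": "drive_tool", "arguments": {
  "commands": "0 0 0.1 0 0 0 20;0 0 0.3 0 0 0 20;0 0 0.3 0 0 0 20;-0.099 0.225 0 0 0 0.1535 20;-0.099 0.225 0 0 0 0.1535 20;-0.099 0.225 0 0 0 0.1535 20;-0.099 0.225 0 0 0 0.1535 20;-0.099 0.225 0 0 0 0.1535 20;-0.099 0.225 0 0 0 0.1535 20;-0.099 0.225 0 0 0 0.1535 20;-0.099 0.225 0 0 0 0.1535 20;-0.099 0.225 0 0 0 0.1535 20;-0.099 0.225 0 0 0 0.1535 20;-0.099 0.225 0 0 0 0.1535 20;-0.099 0.225 0 0 0 0.1535 20;-0.099 0.225 0 0 0 0.1535 20;0 0 0 0 0 0 20;0 0 0 0 0 0 20;0 0 0 0 0 0 20"
}}

```text
time_s: 4.83
eef_pos: [433.4, 80.0, 90.9]
ee_rot: [0.001, 0.102, 0.995, -0.0]
force: [0.5, 1.0, -0.9]
grip_width: 0.379
grip_force: 50.0
```

Run:
```python
from h import *
s=sense(); p=capture('wrist'); print(s['time_s'],s['eef_pos'],s['joints'].round(2),s['force'],s['grip_width'])
W=rot(s['ee_rot']); print(np.degrees(np.arctan2(W[1,1],W[0,1])), cam(p,s)[0], W[:,2])
cv2.imwrite('pics/w2.png',p['pixels'])
p=capture('scene'); cv2.imwrite('pics/s2.png',p['pixels'])
```

```text
4.8333 [433.37530484  80.02821937  90.9399006 ] [-0.08  0.34  1.93 -0.    0.87 -1.45] [ 0.52977068  1.02131776 -0.8987981 ] 0.37927258656327323
78.3312491048619 [363.50465336  95.13328061 216.38643426] [ 1.31466053e-03 -2.21179108e-04 -9.99999111e-01]
```

View pics/w2.png

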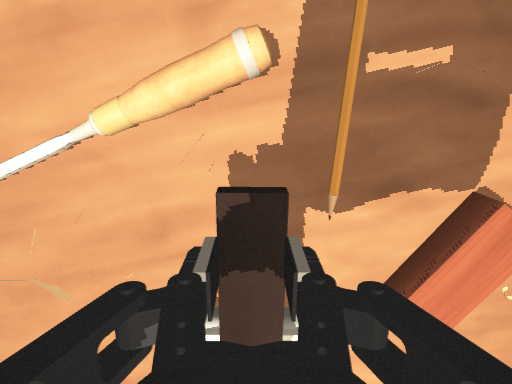

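The blank is held straight, its outer end at columns 217–287, row 188; the table is out of this view. I'll cross-check the micrometer's position in the scene picture.

Run:
```python
from h import *
p=capture('scene'); g=lambda u,z: print(u,z,pt(p,(120+u[0]/3,130+u[1]/3),z).round(1))
g((358,132),198.5)   # knob top
g((378,375),32); g((476,335),32); g((271,262),32)
t=capture('top'); print(px(t,(614.5,42,198)))
for u in [(507.5,13),(527.9,111)]: print(px(p,(*u,32))*3-[360,390])
s=sense(); W=rot(s['ee_rot']); T=W@np.array([-1,0,0])
w=capture('wrist'); print(f(w))
for z in (60,70,80): 
    a,b=pt(w,(217,187),z,s),pt(w,(287,187),z,s); print(z,np.linalg.norm(a-b),((a+b)/2).round(1))
cr=p['pixels'][150:310,150:350]; cv2.imwrite('pics/s3.png',cv2.resize(cr,None,fx=3.7,fy=3.7,interpolation=2))
```

```text
(358, 132) 198.5 [613.1  40.1 198.5]
(378, 375) 32 [517.7 111.2  32. ]
(476, 335) 32 [493.6  18.3  32. ]
(271, 262) 32 [692.   84.8  32. ]
[233.45117063 187.73448991]
[468.80008001 323.94863202]
[370.05303535 368.5817691 ]
308.267296961078
60 36.56726122563952 [403.3  87.   60. ]
70 34.22207730210662 [400.7  87.5  70. ]
80 31.87689337857372 [398.2  88.   80. ]
```

View pics/s3.png

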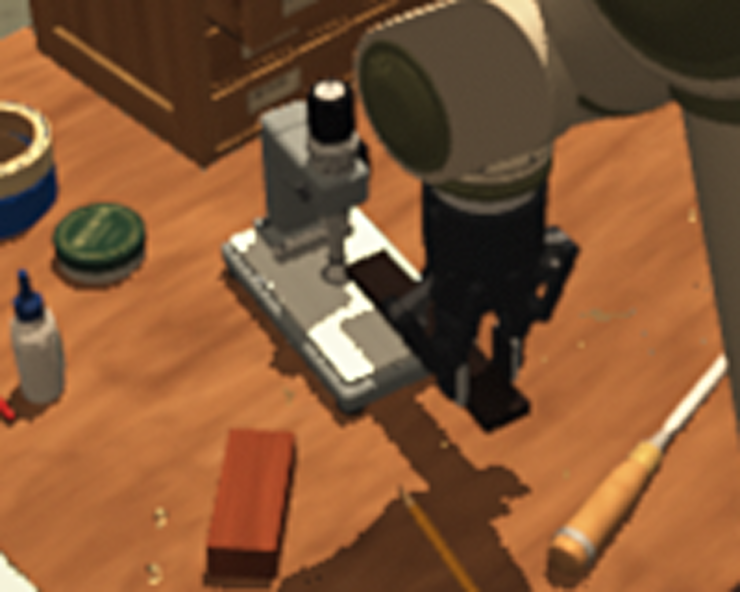

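The scene view shows the blank level, above the table's front and short of the spindle (crop 380,265). Next I lower it near the table.

Call:
{"name": "drive_tool", "arguments": {
  "commands": "0 0 -0.12 0 0 0 20;0 0 -0.12 0 0 0 20;0 0 -0.07 0 0 0 20;0 0 -0.04 0 0 0 20;0 0 0 0 0 0 20;0 0 0 0 0 0 20;0 0 0 0 0 0 20"
}}

```text
time_s: 5.67
eef_pos: [433.2, 80.3, 55.7]
ee_rot: [0.0, 0.101, 0.995, 0.0]
force: [-0.3, 0.3, -1.4]
grip_width: 0.375
grip_force: 50.0
```

Call:
{"name": "drive_tool", "arguments": {
  "commands": "0 0 -0.01 0 0 0 20;0 0 0 0 0 0 20;0 0 0 0 0 0 20"
}}

```text
time_s: 5.92
eef_pos: [433.1, 80.3, 54.5]
ee_rot: [0.0, 0.101, 0.995, 0.0]
force: [0.4, 0.7, 0.2]
grip_width: 0.375
grip_force: 50.1
```

Call:
{"name": "drive_tool", "arguments": {
  "commands": "0 0 -0.007 0 0 0 20;0 0 0 0 0 0 20;0 0 0 0 0 0 20"
}}

```text
time_s: 6.17
eef_pos: [433.0, 80.3, 53.7]
ee_rot: [0.0, 0.101, 0.995, 0.0]
force: [-0.5, 0.7, 0.3]
grip_width: 0.379
grip_force: 50.2
```

Call:
{"name": "drive_tool", "arguments": {
  "commands": "0 0 -0.007 0 0 0 20;0 0 0 0 0 0 20;0 0 0 0 0 0 20"
}}

```text
time_s: 6.42
eef_pos: [432.9, 80.3, 52.9]
ee_rot: [0.0, 0.101, 0.995, -0.0]
force: [0.6, -0.4, 1.4]
grip_width: 0.374
grip_force: 50.2
```

Run:
```python
from h import *
s=sense(); print(s['wrist_torque'],s['force'])
w=capture('wrist')
a=cv2.imread('pics/w2.png')[150:300,190:310]; b=w['pixels'][150:300,190:310]
cv2.imwrite('pics/w3.png',cv2.resize(np.hstack([a,b]),None,fx=3,fy=3))
```

```text
[-0.01134301 -0.11447174 -0.03807447] [ 0.5553871  -0.41529238  1.40176439]
```

View pics/w3.png

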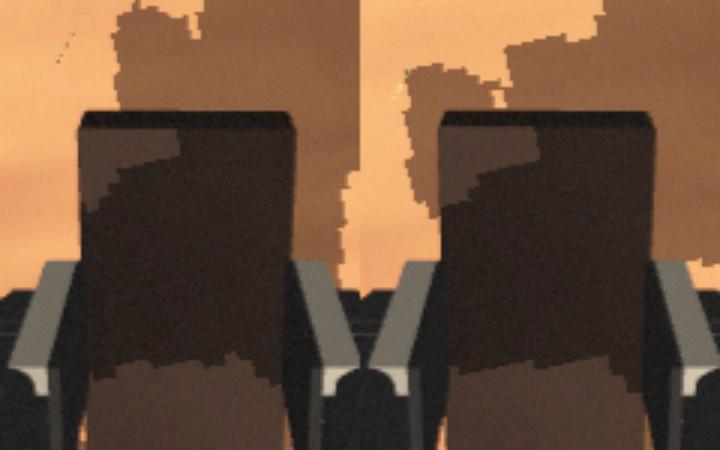

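The blank sits level in the grip, identical in both crops, and the torque shows light contact with the table. I ease up 0.8 mm and slide in.

Call:
{"name": "drive_tool", "arguments": {
  "commands": "0 0 0.008 0 0 0 20;0.098 -0.0203 0 0 0 0 20;0.098 -0.0203 0 0 0 0 20;0.098 -0.0203 0 0 0 0 20;0.098 -0.0203 0 0 0 0 20;0.098 -0.0203 0 0 0 0 20;0.049 -0.0102 0 0 0 0 20;0 0 0 0 0 0 20;0 0 0 0 0 0 20"
}}

```text
time_s: 7.22
eef_pos: [487.3, 69.0, 54.0]
ee_rot: [0.001, 0.101, 0.995, -0.0]
force: [1.1, -0.5, 3.2]
grip_width: 0.373
grip_force: 50.4
```

Run:
```python
from h import *
s=sense(); print(s['wrist_torque'],s['force'],s['eef_pos'])
p=capture('scene')
cv2.imwrite('pics/s4.png',cv2.resize(p['pixels'][160:280,190:330],None,fx=5,fy=5,interpolation=2))
```

```text
[-0.13253271 -0.46724518  0.00096491] [ 1.14318711 -0.50439253  3.19923845] [487.29704811  69.03093232  53.95660558]
```

View pics/s4.png

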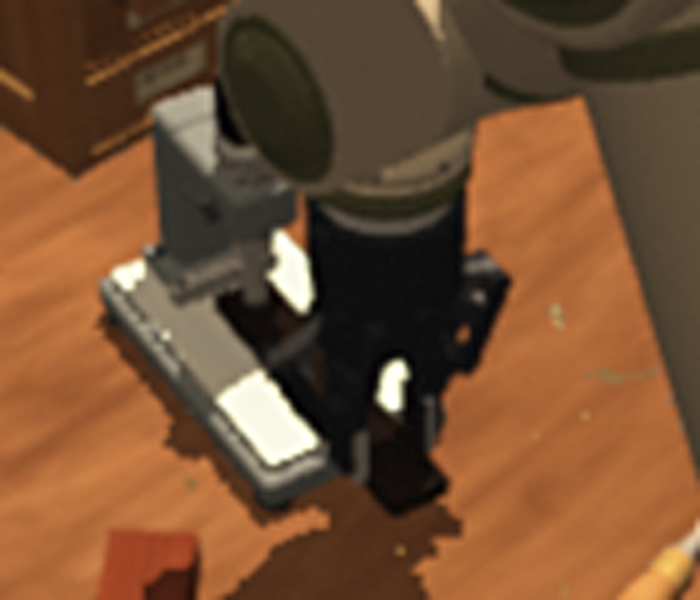

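The blank is under the spindle, its end near the stop. I raise slightly to unload and creep in.

Call:
{"name": "drive_tool", "arguments": {
  "commands": "0 0 0.006 0 0 0 20;0.04 -0.0083 0 0 0 0 20;0.04 -0.0083 0 0 0 0 20;0 0 0 0 0 0 20;0 0 0 0 0 0 20"
}}

```text
time_s: 7.68
eef_pos: [495.1, 67.4, 54.3]
ee_rot: [0.0, 0.101, 0.995, 0.0]
force: [0.1, -0.0, 1.8]
grip_width: 0.372
grip_force: 50.4
```

Call:
{"name": "drive_tool", "arguments": {
  "commands": "0.02 -0.0041 0 0 0 0 20;0 0 0 0 0 0 20;0 0 0 0 0 0 20"
}}

```text
time_s: 7.93
eef_pos: [496.7, 67.1, 54.3]
ee_rot: [-0.0, 0.101, 0.995, -0.0]
force: [-1.9, 0.4, 3.9]
grip_width: 0.374
grip_force: 50.6
```

Call:
{"name": "drive_tool", "arguments": {
  "commands": "0.02 -0.0041 0 0 0 0 20;0 0 0 0 0 0 20;0 0 0 0 0 0 20"
}}

```text
time_s: 8.18
eef_pos: [498.9, 66.6, 54.3]
ee_rot: [0.0, 0.101, 0.995, -0.0]
force: [-1.2, 0.7, 3.5]
grip_width: 0.376
grip_force: 50.5
```

Call:
{"name": "drive_tool", "arguments": {
  "commands": "0.015 -0.0031 0 0 0 0 20;0 0 0 0 0 0 20;0 0 0 0 0 0 20"
}}

```text
time_s: 8.43
eef_pos: [500.0, 66.4, 54.3]
ee_rot: [-0.001, 0.101, 0.995, 0.0]
force: [-4.5, 0.5, 5.3]
grip_width: 0.375
grip_force: 50.8
```

Call:
{"name": "drive_tool", "arguments": {
  "commands": "0.015 -0.0031 0 0 0 0 20;0 0 0 0 0 0 20;0 0 0 0 0 0 20"
}}

```text
time_s: 8.68
eef_pos: [500.1, 66.4, 54.2]
ee_rot: [-0.002, 0.101, 0.995, 0.0]
force: [-11.8, 0.8, 11.8]
grip_width: 0.375
grip_force: 51.5
```

Call:
{"name": "drive_tool", "arguments": {
  "commands": "-0.009 0.0018 0 0 0 0 20;0 0 0 0 0 0 30;0 0 0 0 0 0 45;0 0 0 0 0 0 60;0 0 0 0 0 0 75;0 0 0 0 0 0 75;0 0 0 0 0 0 75;0 0 0.1 0 0 0 75;0 0 0.3 0 0 0 75;0 0 0.4 0 0 0 75;0 0 0.4 0 0 0 75;0 0 0.4 0 0 0 75;0 0 0.3 0 0 0 75;0 0 0 0 0 0 75;0 0 0 0 0 0 75"
}}

```text
time_s: 9.93
eef_pos: [501.2, 66.2, 246.2]
ee_rot: [0.002, 0.101, 0.995, 0.0]
force: [0.2, 0.1, -1.8]
grip_width: 0.748
grip_force: 0.0
```

Run:
```python
from h import *
s=sense(); print(s['force'],s['eef_pos'],s['joints'].round(2))
p=capture('scene')
a=cv2.resize(p['pixels'][150:270,200:320],None,fx=4,fy=4,interpolation=2)
w=capture('wrist'); 
cv2.imwrite('pics/s5.png',np.hstack([a,cv2.resize(w['pixels'],(320,240)).repeat(2,0)])); cv2.imwrite('pics/w5.png',w['pixels'])
```

```text
[ 0.17005766  0.14746791 -1.81452434] [501.21890795  66.22959585 246.16168175] [-0.1   0.27  1.56  0.    1.31 -1.47]
```

View pics/s5.png

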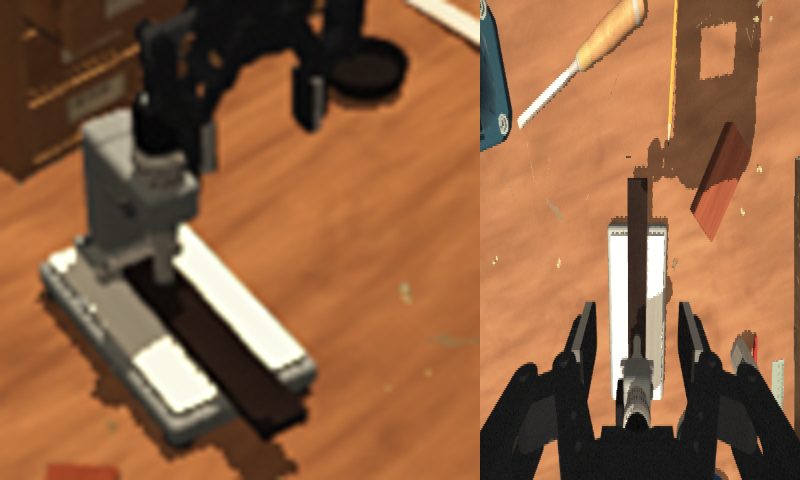

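The blank lies flat under the spindle, running to the stop. The wrist view shows the table's front edge at row ~180 (columns 205–301) and the blank's end at row ~142. I'll measure both and the knob.

```bash
python3 - <<'E'
from h import *
s=sense(); w=capture('wrist'); im=w['pixels'].astype(int); P=lambda u,v,z: pt(w,(u,v),z,s)[:2]
# side edges of table (z32) & blank (z43) at rows
for v in (190,200,210,220,230,240,250):
    r=im[v,190:315]; g=np.abs(np.diff(r.sum(1)));  e=[int(i)+190 for i in np.argsort(-g)[:8]]; print(v,sorted(e))
for c in (212,220,290): 
    g=np.abs(np.diff(im[150:200,c].sum(1))); print('front',c,sorted(150+np.argsort(-g)[:4]))
for c in (248,255,262):
    g=np.abs(np.diff(im[125:165,c].sum(1))); print('bend',c,sorted(125+np.argsort(-g)[:4]))
for k in ('knob_mark','knob_grip','thimble_mark'):
  for b in boxes_of(w,k)[:2]: print(k,b['position'],round(b['confidence'],2),pt(w,b['position'],190,s))
print(px(w,(614,41.5,198.5),s), px(w,(614,41.5,162),s))
E
python3 - <<'E'
import cv2
a=cv2.imread('pics/w5.png')[240:384,190:330]; cv2.imwrite('pics/w5c.png',cv2.resize(a,None,fx=4,fy=4,interpolation=2))
E
```

```text
190 [204, 235, 236, 266, 267, 294, 298, 301]
200 [204, 235, 236, 266, 293, 294, 298, 301]
210 [236, 265, 266, 267, 293, 294, 297, 299]
220 [205, 236, 265, 266, 292, 293, 294, 299]
230 [205, 236, 265, 266, 267, 292, 296, 307]
240 [206, 236, 264, 265, 266, 291, 292, 304]
250 [206, 209, 236, 264, 265, 266, 291, 298]
front 212 [np.int64(175), np.int64(181), np.int64(186), np.int64(188)]
front 220 [np.int64(173), np.int64(181), np.int64(186), np.int64(188)]
front 290 [np.int64(174), np.int64(187), np.int64(188), np.int64(189)]
bend 248 [np.int64(132), np.int64(142), np.int64(143), np.int64(144)]
bend 255 [np.int64(132), np.int64(133), np.int64(142), np.int64(143)]
bend 262 [np.int64(133), np.int64(142), np.int64(152), np.int64(159)]
knob_mark [250.4, 339.3] 0.79 [583.84508894  49.12166217 190.        ]
knob_grip [248.0, 269.9] 0.72 [530.27595969  58.60172993 190.        ]
thimble_mark [251.9, 332.0] 0.71 [578.07653373  51.37809043 190.        ]
[248.43313711 384.84251278] [248.82123117 346.06775343]
```

View pics/w5c.png

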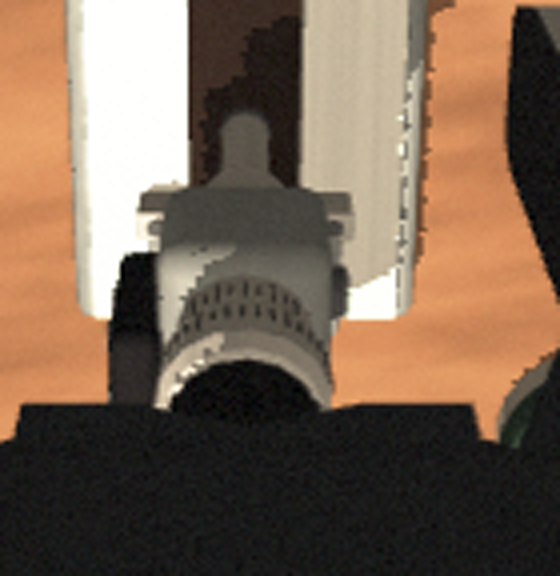

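Blank (cols 236–266) is centred and square on the table (204–301); the knob is centred at column ~251, putting the axis near (613.3, 42.6). Now I move above the knob and wind the wrist counter-clockwise.

Call:
{"name": "drive_tool", "arguments": {
  "commands": "0.1019 -0.0215 0 0 0 0.148 75;0.1019 -0.0215 0 0 0 0.148 75;0.1019 -0.0215 0 0 0 0.148 75;0.1019 -0.0215 0 0 0 0.148 75;0.1019 -0.0215 0 0 0 0.148 75;0.1019 -0.0215 0 0 0 0.148 75;0.1019 -0.0215 0 0 0 0.148 75;0.1019 -0.0215 0 0 0 0.148 75;0.1019 -0.0215 0 0 0 0.148 75;0.1019 -0.0215 0 0 0 0.148 75;0.1019 -0.0215 0 0 0 0.148 75;0 0 0 0 0 0 75;0 0 0 0 0 0 75"
}}

```text
time_s: 11.32
eef_pos: [612.7, 42.5, 243.4]
ee_rot: [-0.001, -0.511, 0.86, 0.0]
force: [-0.0, 0.5, -0.1]
grip_width: 0.751
grip_force: 0.0
```

```bash
cat > st.py <<'E'
from h import *
s=sense(); W=rot(s['ee_rot']); print(round(s['time_s'],2),s['eef_pos'].round(1),s['joints'].round(2),'F',s['force'].round(1),'T',s['wrist_torque'].round(3),'Ftool',(W.T@s['force']).round(1),'y',W[:,1].round(2),'grip',round(s['grip_width'],3),round(s['grip_force'],1))
E
python3 st.py
```

```text
11.32 [612.7  42.5 243.4] [-0.12  0.52  1.21  0.    1.41 -2.76] F [-0.   0.5 -0.1] T [ 0.019 -0.013  0.026] Ftool [-0.4  0.3  0.1] y [-0.88  0.48  0.  ] grip 0.751 0.0
```

Call:
{"name": "drive_tool", "arguments": {
  "commands": "0 0 -0.2 0 0 0 75;0 0 -0.2 0 0 0 75;0 0 -0.13 0 0 0 70;0 0 -0.059 0 0 0 65;0 0 0 0 0 0 60;0 0 0 0 0 0 50;0 0 0 0 0 0 45;0 0 0 0 0 0 40;0 0 0 0 0 0 35;0 0 0 0 0 0 30;0 0 0 0 0 0 30",
  "force": 30
}}

```text
time_s: 12.23
eef_pos: [613.6, 42.4, 186.6]
ee_rot: [0.001, -0.512, 0.859, -0.001]
force: [3.0, -1.6, 6.6]
grip_width: 0.361
grip_force: 30.2
```

```bash
python3 st.py
```

```text
12.23 [613.6  42.4 186.6] [-0.12  0.56  1.3  -0.    1.28 -2.77] F [ 3.  -1.6  6.6] T [-0.141 -0.301 -0.04 ] Ftool [-0.  -3.4 -6.6] y [-0.88  0.47 -0.  ] grip 0.361 30.2
```

Call:
{"name": "drive_tool", "arguments": {
  "commands": "0.005 -0.002 0.012 0 0 0 30;0 0 0 0 0 -0.14 30;0 0 0 0 0 -0.14 30;0 0 0 0 0 -0.14 30;0 0 0 0 0 -0.14 30;0 0 0 0 0 -0.14 30;0 0 0 0 0 -0.14 30;0 0 0 0 0 -0.14 30;0 0 0 0 0 -0.14 30;0 0 0 0 0 -0.14 30;0 0 0 0 0 -0.14 30;0 0 0 0 0 -0.14 30",
  "force": 40
}}

```text
time_s: 13.23
eef_pos: [613.7, 42.5, 186.8]
ee_rot: [0.0, 0.069, 0.998, 0.0]
force: [1.9, 0.0, 2.1]
grip_width: 0.361
grip_force: 40.5
```

```bash
python3 st.py
```

```text
13.23 [613.7  42.5 186.8] [-0.12  0.56  1.29  0.    1.29 -1.55] F [1.9 0.  2.1] T [-0.024 -0.436  0.156] Ftool [-1.8  0.3 -2.1] y [0.14 0.99 0.  ] grip 0.361 40.5
```

Call:
{"name": "drive_tool", "arguments": {
  "commands": "0 0 0 0 0 -0.13 30;0 0 0 0 0 -0.13 30;0 0 0 0 0 -0.13 30;0 0 0 0 0 0 30"
}}

```text
time_s: 13.57
eef_pos: [613.7, 42.5, 186.8]
ee_rot: [0.0, 0.22, 0.976, 0.0]
force: [2.3, -0.7, 1.5]
grip_width: 0.367
grip_force: 40.5
```

```bash
python3 st.py
```

```text
13.57 [613.7  42.5 186.8] [-0.12  0.56  1.29  0.    1.29 -1.25] F [ 2.3 -0.7  1.5] T [-0.009 -0.459  0.074] Ftool [-2.4  0.3 -1.5] y [0.43 0.9  0.  ] grip 0.367 40.5
```

Call:
{"name": "drive_tool", "arguments": {
  "commands": "0 0 0 0 0 -0.13 30;0 0 0 0 0 -0.13 30;0 0 0 0 0 -0.13 30;0 0 0 0 0 0 30"
}}

```text
time_s: 13.9
eef_pos: [613.7, 42.5, 186.8]
ee_rot: [0.0, 0.365, 0.931, 0.0]
force: [3.5, 1.0, 1.7]
grip_width: 0.361
grip_force: 40.5
```

```bash
python3 st.py
```

```text
13.9 [613.7  42.5 186.8] [-0.12  0.56  1.29  0.    1.29 -0.95] F [3.5 1.  1.7] T [ 0.091 -0.565  0.092] Ftool [-1.9  3.1 -1.7] y [0.68 0.73 0.  ] grip 0.361 40.5
```

Call:
{"name": "drive_tool", "arguments": {
  "commands": "0.003 0.001 0 0 0 -0.13 30;0 0 0 0 0 -0.13 30;0 0 0 0 0 -0.13 30;0 0 0 0 0 0 30"
}}

```text
time_s: 14.23
eef_pos: [613.8, 42.5, 186.8]
ee_rot: [0.0, 0.501, 0.865, 0.0]
force: [1.5, 0.6, 2.0]
grip_width: 0.363
grip_force: 40.5
```

```bash
python3 st.py
```

```text
14.23 [613.8  42.5 186.8] [-0.12  0.56  1.29 -0.    1.29 -0.64] F [1.5 0.6 2. ] T [ 0.016 -0.264  0.086] Ftool [-0.2  1.6 -2. ] y [0.87 0.5  0.  ] grip 0.363 40.5
```

Call:
{"name": "drive_tool", "arguments": {
  "commands": "0 0 0 0 0 -0.13 30;0 0 0 0 0 -0.13 30;0 0 0 0 0 0 30"
}}

```text
time_s: 14.48
eef_pos: [613.8, 42.5, 186.8]
ee_rot: [0.0, 0.586, 0.81, 0.0]
force: [2.7, 0.2, 2.9]
grip_width: 0.356
grip_force: 40.6
```

```bash
python3 st.py
```

```text
14.48 [613.8  42.5 186.8] [-0.12  0.56  1.29 -0.    1.29 -0.44] F [2.7 0.2 2.9] T [-0.024 -0.363  0.251] Ftool [-0.7  2.6 -2.9] y [0.95 0.31 0.  ] grip 0.356 40.6
```

Call:
{"name": "drive_tool", "arguments": {
  "commands": "0 0 0 0 0 0 30;0 0 0 0 0 -0.06 30;0 0 0 0 0 0 30"
}}

```text
time_s: 14.73
eef_pos: [613.8, 42.5, 186.7]
ee_rot: [0.0, 0.605, 0.796, 0.0]
force: [1.6, 0.4, 1.7]
grip_width: 0.359
grip_force: 40.6
```

```bash
python3 st.py
```

```text
14.73 [613.8  42.5 186.7] [-0.12  0.56  1.29  0.    1.29 -0.39] F [1.6 0.4 1.7] T [-0.032 -0.338  0.196] Ftool [-0.   1.6 -1.7] y [0.96 0.27 0.  ] grip 0.359 40.6
```

Call:
{"name": "drive_tool", "arguments": {
  "commands": "0 0 0 0 0 -0.06 30;0 0 0 0 0 0 30"
}}

```text
time_s: 14.9
eef_pos: [613.8, 42.5, 186.7]
ee_rot: [0.0, 0.624, 0.782, 0.0]
force: [1.5, -0.7, 2.2]
grip_width: 0.36
grip_force: 40.6
```

```bash
python3 st.py
```

```text
14.9 [613.8  42.5 186.7] [-0.12  0.56  1.29  0.    1.29 -0.34] F [ 1.5 -0.7  2.2] T [-0.02  -0.356  0.075] Ftool [-1.   1.3 -2.2] y [0.98 0.22 0.  ] grip 0.36 40.6
```

Call:
{"name": "drive_tool", "arguments": {
  "commands": "0 0 0 0 0 -0.06 30;0 0 0 0 0 0 30"
}}

```text
time_s: 15.07
eef_pos: [613.8, 42.5, 186.7]
ee_rot: [0.0, 0.642, 0.766, 0.0]
force: [0.9, 0.5, 3.6]
grip_width: 0.358
grip_force: 40.7
```

```bash
python3 st.py
```

```text
15.07 [613.8  42.5 186.7] [-0.12  0.56  1.29  0.    1.29 -0.3 ] F [0.9 0.5 3.6] T [ 0.01  -0.329 -0.051] Ftool [ 0.3  1.  -3.6] y [0.98 0.17 0.  ] grip 0.358 40.7
```

Call:
{"name": "drive_tool", "arguments": {
  "commands": "0 0 0 0 0 -0.06 30;0 0 0 0 0 0 30"
}}

```text
time_s: 15.23
eef_pos: [613.8, 42.5, 186.7]
ee_rot: [0.0, 0.66, 0.751, 0.0]
force: [2.1, -0.3, 3.1]
grip_width: 0.362
grip_force: 40.7
```

```bash
python3 st.py
```

```text
15.23 [613.8  42.5 186.7] [-0.12  0.56  1.29 -0.    1.29 -0.25] F [ 2.1 -0.3  3.1] T [ 0.025 -0.343  0.175] Ftool [-0.6  2.  -3.1] y [0.99 0.13 0.  ] grip 0.362 40.7
```

Call:
{"name": "drive_tool", "arguments": {
  "commands": "0 0 0 0 0 -0.05 30;0 0 0 0 0 0 30"
}}

```text
time_s: 15.4
eef_pos: [613.8, 42.5, 186.7]
ee_rot: [0.0, 0.675, 0.738, 0.0]
force: [1.6, -0.6, 2.7]
grip_width: 0.363
grip_force: 40.7
```

```bash
python3 st.py
```

```text
15.4 [613.8  42.5 186.7] [-0.12  0.56  1.29 -0.    1.29 -0.21] F [ 1.6 -0.6  2.7] T [ 0.002 -0.385  0.188] Ftool [-0.7  1.5 -2.7] y [1.   0.09 0.  ] grip 0.363 40.7
```

Call:
{"name": "drive_tool", "arguments": {
  "commands": "0 0 0 0 0 0 30;0 0 0 0 0 0 30"
}}

```text
time_s: 15.57
eef_pos: [613.8, 42.5, 186.7]
ee_rot: [0.0, 0.675, 0.738, 0.0]
force: [1.6, -0.0, 4.4]
grip_width: 0.362
grip_force: 40.7
```

```bash
python3 st.py
```

```text
15.57 [613.8  42.5 186.7] [-0.12  0.56  1.29  0.    1.29 -0.21] F [ 1.6 -0.   4.4] T [-0.01  -0.439  0.193] Ftool [-0.2  1.6 -4.4] y [1.   0.09 0.  ] grip 0.362 40.7
```

The torque made a full sawtooth (0.25 → 0 → climbing again), so the ratchet clicked once and the spindle is bearing. Releasing and lifting away.

Call:
{"name": "drive_tool", "arguments": {
  "commands": "0 0 0 0 0 0 40;0 0 0 0 0 0 50;0 0 0 0 0 0 60;0 0 0 0 0 0 75;0 0 0 0 0 0 75;0 0 0 0 0 0 75;0 0 0.1 0 0 0 75;0 0 0.3 0 0 0 75;0 0 0.3 0 0 0 75;-0.35 0 0.1 0 0 0 75;-0.35 0 0.1 0 0 0 75;-0.2 0 0 0 0 0 75;0 0 0 0 0 0 75;0 0 0 0 0 0 75"
}}

```text
time_s: 16.73
eef_pos: [523.6, 42.5, 277.9]
ee_rot: [0.001, 0.676, 0.737, 0.001]
force: [0.4, -0.1, 0.4]
grip_width: 0.748
grip_force: 0.0
```

```bash
python3 st.py
python3 - <<'E'
from h import *
s=sense(); w=capture('wrist')
print(px(w,(613.8,42.5,198.5),s))
for k in ('knob_mark','thimble_mark'):
  for b in boxes_of(w,k)[:2]: print(k,b['position'],round(b['confidence'],2))
E
```

```text
16.73 [523.6  42.5 277.9] [-0.14  0.29  1.45  0.    1.4  -0.23] F [ 0.4 -0.1  0.4] T [ 0.02  -0.01  -0.028] Ftool [-0.1  0.4 -0.4] y [1.   0.09 0.  ] grip 0.748 0.0
[376.99109667 223.21893886]
knob_mark [366.7, 216.3] 0.59
thimble_mark [367.6, 210.7] 0.93
```

Run:
```python
from h import *
w=capture('wrist'); a=w['pixels'][180:270,325:425]
cv2.imwrite('pics/w9.png',cv2.resize(a,None,fx=6,fy=6,interpolation=2))
```

```text
(no output)
```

View pics/w9.png

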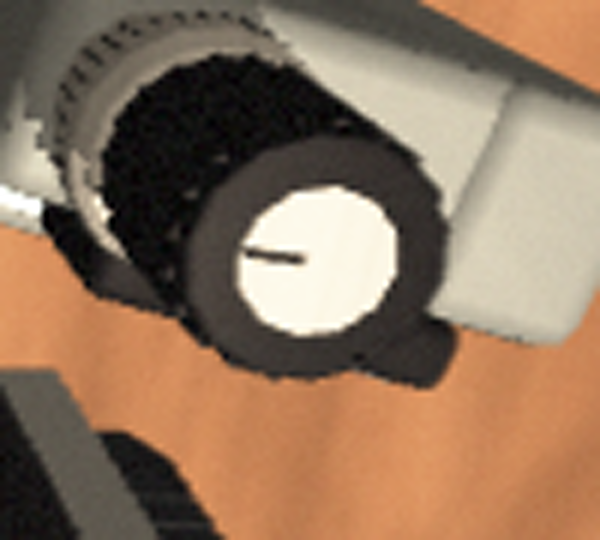

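The knob's index line shows at crop (245–300, 255) and the hand is clear of everything. The mark detections are about 5.6 px apart, which fits one or two clicks. Handing in.

```bash
python3 -c "
from rig import *
print(finish_job())"
```

```text
the job is handed in; nothing more can be done
None
```

The job is handed in; no verdict came back. The blank lies flat on the table with its end against the back stop (about 12 N push), the spindle bears on it, and the hand is clear; I saw one ratchet click, from the torque rather than the marks.

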